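# Set the egg timer by its thumbwheel and start it

## Task

Set the pale egg timer: with light fingertip flicks on the fins of its thumbwheel, click the wheel round until the yellow fin stands upright at the pointer, and only then press the orange start button fully down and let it come back up. Do not pinch, lift or shove the timer, and leave the other things on the worktop alone.

Things in the scene. Friction and masses are not known exactly. Their poses are not given: they have to be found in the camera images.
- timer: Egg timer: a loose pale grey-green block 120 (x) x 116 (y) x 75 mm high, about 0.9 kg, steel trim strip on its -x side. Origin: centre of the underside; z up. The thumbwheel sticks out of a black-edged slot in its top, 24 mm to the -y side of the middle, a small black pointer on either side at x = 0; the start button is 33 mm to the +y side.
- wheel (a joint): Wheel angle, rad: 0 = yellow fin upright at the pointer; grows as the wheel's top moves to the timer's +x. Clicks home at each multiple of 0.785 (one fin at the pointer) from up to 0.3 off; nearer midway it may stick. Starts 1.4 to 3.3 short of 0, perhaps stuck midway; stops at -3.55 and 1.98. Fins come to the pointer in the order white (-3.14), red (-2.36), green (-1.57), blue (-0.785), yellow (0), then black.
- wheel_top (a point): Tip of the fin at the pointer, mid-width, 95 mm above the timer's underside, fixed to the timer; its axes are the timer's. One click: set a fingertip on the -x side of the upright fin, its end 6 to 10 mm below this point, push to +x with about 2 N until the pushing face is 20 to 27 mm past this point, lift off: the wheel goes home and the next fin comes up behind the finger.
- wheel_centre (a point): Centre of the thumbwheel, inside the timer, 50 mm above its underside; level axle along the timer's y. The wheel is 26 mm wide (y): grey hub of 31 mm radius, eight radial fins 4 mm thick, one every 45 degrees, tips at 45 mm radius. Only the top is exposed: upright fin tip 95 mm above the timer's underside, hub top 81 mm, tips of the fins before and behind it 82 mm.
- start_button (a joint): Travel of the start button in m: 0 up, 0.006 fully down; sprung, about 5 N at the bottom, comes back up by itself.
- start_button_top (a point): Centre of the top of the round orange start button (28 mm across, in a black housing), pressed straight down.
- egg_box: Cardboard egg box 106x155x72 mm, bystander; origin at the centre of its underside.
- salt_shaker: Glass salt shaker with grey top, 44 mm across, 90 mm high, bystander; origin at the centre of its underside.
- pepper_mill: Light wooden pepper mill, 58 mm across, 170 mm high, bystander; origin at the centre of its underside.
- jam: Jar of pink jam with white lid, 72 mm across, 102 mm high, bystander; origin at the centre of its underside.
- teaspoon: Steel teaspoon 130x26x11 mm lying flat along its x, bystander; origin at the centre of its underside.
- spice_jar: Spice jar with green lid, 46 mm across, 106 mm high, bystander; origin at the centre of its underside.
- honey: Jar with red lid, 65 mm across, 100 mm high, bystander; origin at the centre of its underside.
Mind the look-alikes: they are no part of the job. What is shaped like the timer but purple is not meant.

How it is judged:
On the way, in this order (a step that is already met when the one before it is completed fails the run):
1. the yellow fin has come to rest upright at the pointer (within 0.2 rad) (value of joint wheel between -0.2 and 0.2 rad and velocity of joint wheel between -0.3 and 0.3 rad/s), for 0.2 s.
2. the start button is pressed down (more than 4.5 mm of its 6 mm) (value of joint start_button above 0.0045 m and value of joint wheel between -0.2 and 0.2 rad), for 0.02 s.
At the end, for the whole second after the job is handed in: The yellow fin stands at the pointer (wheel within 0.2 rad of 0), the start button has been pressed after that and is up again (within 1.5 mm), the timer stands flat within 20 mm of where it was, and every bystander is within 30 mm of where it was (value of joint wheel between -0.2 and 0.2 rad and value of joint start_button below 0.0015 m and distance of timer from where it was at the start of the episode below 0.02 m and angle between timer's own z axis and vertical below 0.05 rad and linear speed of timer below 0.02 m/s and distance of each of egg_box, salt_shaker, pepper_mill, jam, teaspoon, spice_jar, honey from where it was at the start of the episode below 0.03 m); the robot touches nothing.
It fails at once if the start button is pressed (more than 3 mm) while the yellow fin is not at the pointer (value of joint start_button above 0.003 m and not (value of joint wheel between -0.2 and 0.2 rad)).
It fails at once if the timer is lifted or tipped (origin more than 10 mm up or tilted more than 0.15 rad) (height (world z) of timer above 0.01 m or angle between timer's own z axis and vertical above 0.15 rad).
It fails at once if the timer is shoved more than 20 mm (distance of timer from where it was at the start of the episode above 0.02 m).
It fails at once if the timer or its wheel is gripped or pressed with more than 60 N (contact force between the fingers and timer above 60 N).
It fails at once if a bystander is moved more than 30 mm (distance of any of egg_box, salt_shaker, pepper_mill, jam, teaspoon, spice_jar, honey from where it was at the start of the episode above 0.03 m).
It also fails if it takes over 45 s, if anything falls off the work surface, if the arm or the gripper's body presses on something with over 40 N, if the wrist force passes 120 N, or if a joint passes its speed limit or range.

## Robot

A 7-joint arm with a two-finger parallel gripper is mounted at the origin on the work surface; the furniture and walls round the work are solid. World frame = base frame: x ahead of the robot, y to its left, z up, the work surface at z = 0. Lengths are in m, angles in rad, forces in N, time in s.
With the tool pointing down it reaches from about 0.35 to 0.9 m from the base axis. Payload 8.1 kg.
Tool frame: the origin (TCP) lies at the very end of the fingers, on their centre line; the grasp point (between the pads) lies 19 mm behind it; x points along the fingers, y is the direction in which the jaws open and shut, and the axes are right-handed (so a half turn about x gives the same grasp; the last joint's range is limited). The gripper opens to 92 mm and grips with 3 to 60 N. Pads are 19 mm wide; open, the fingers measure 130 mm over their backs; the gripper's body (75 mm by 190 mm) begins 47 mm behind the grasp point.
Start: joints at [-1.33, 0.434, 0.025, 1.573, -0.012, 1.134, -0.075], TCP at [0.211, 0.588, 0.227] pointing down, gripper open.
Joint ranges: [-2.62, 2.62], [-0.44, 2.09], [-1.27, 1.32], [0.08, 2.57], [-1.32, 4.46], [0.12, 2], [-2.74, 2.74]. Speed limits (rad/s): [2.22, 2.22, 3.01, 3.01, 3.14, 3.14, 3.14].

## Interface

Orientations are given as a rotation vector (axis times angle).
In Python, from cell import * gives the robot as it stands.
- The arm moves only by the shell command python3 -m handwheel 'ROWS' [FORCE]. ROWS is JSON, a list of rows, each a list of 7 numbers: the opening, from 0 (shut) to 1 (fully open), then the shift along the tool's x, y, z in m, then the turn, a rotation vector about the tool's x, y, z in rad. A call has 1 to 10 rows; each row shifts and turns the commanded pose from where the row before left it, along the tool's axes as they then stand; what a row does not reach is not made up. A row lasts 1/10 s, in which the tool goes at most 50 mm and 8.59 degrees, less where a joint would pass 70% of its speed; a pose out of reach is approached as far as the arm can. A call is refused whole if a number of a shift passes 0.05 or a number of a turn 0.15, either way. A call with a gripper value outside its range is refused whole. The fingers move at their own pace and stop on an object; FORCE is the grip in N (left out, the last holds). Time passes only in rows, so rows that do not move let the fingers close. It gives the time, the measured TCP pose, the force and the opening at its end, in the units of the state.
- observe(): the state, without advancing time (a new reading comes with each control period).
- get_image(name): name is "scene" or "top" or "wrist"; returns (picture, depth): 400x640x3 uint8, blue, green, red; 400x640 float32, m along the optical axis (not along the pixel's ray), 0 where there is no reading.
- get_calibration(name): a dict with "camera_matrix" (3x3 intrinsics, pixels), "k1" (the pictures are not rectified: a ray, as slopes to the right and down, at radius r is drawn at 1 + k1 r^2 times it, then the intrinsics apply), "pose" (4x4, takes a point from camera to world coordinates). Camera axes: x right, y down, z forward; pixel columns grow to the right and rows downward; lengths in m; the calibration is good to about 2 mm. A picture is of the moment at which its call begins: read the wrist's pose just before it. get_calibration takes no time and is no camera call; for the wrist camera it gives the pose at the moment of the call.
- sign_off(): hands the job in, once; it reports no verdict.
The state is a dict: "clock": time; "joints": joint angles; "dq": joint speeds; "joint_efforts": joint torques, N m; "position": TCP position; "ee_rot": TCP orientation; "force": force on the tool from outside, world axes, zero at the start; "ft_torque": the same for the moment, N m; "width": opening from 0.0 (shut) to 1.0 (fully open).
Only numpy, scipy, OpenCV 4.12 (cv2) and the standard library are available. Lean on these libraries where they do the work, as an engineer would, in place of code of your own. Each camera call takes 0.05 s, during which the arm holds its last target. There are 200 camera calls.

## Working session

There is one attempt and no reset: what is moved stays moved. The work goes in short steps, Python scripts to look and compute and a shell command to move; the robot and the scene stay as the last step left them, time stands still between calls to the robot, and variables do not carry over. Pictures are saved under pics/ and viewed, about 8 in all and at most 12, crops included, and the job is handed in when it is done.

```bash
mkdir -p pics
cat > h.py <<'E'
from cell import *
import numpy as np, cv2
def pts(name,dep,C):
    K=np.array(C["camera_matrix"]);k1=C["k1"];T=np.array(C["pose"])
    h,w=dep.shape
    u,v=np.meshgrid(np.arange(w),np.arange(h))
    p=np.stack([u,v],-1).reshape(-1,1,2).astype(np.float64)
    q=cv2.undistortPoints(p,K,np.array([k1,0,0,0,0.])).reshape(h,w,2)
    P=np.concatenate([q*dep[...,None],dep[...,None]],-1)
    return P@T[:3,:3].T+T[:3,3]
def grab(name):
    C=get_calibration(name);im,d=get_image(name)
    return im,d,pts(name,d,C),C
E
python3 - <<'E'
from h import *
o=observe();print(o)
for n in("scene","top"):
    im,d,P,C=grab(n);np.savez(n,im=im,d=d,P=P);cv2.imwrite(f"pics/{n}0.png",im)
    print(n,np.round(C["pose"],3).tolist(),C["camera_matrix"],C["k1"])
E
```

```text
{'clock': 0.0, 'joints': array([-1.32962319,  0.43523412,  0.02500233,  1.57413088, -0.01161905,
        1.13401173, -0.07508076]), 'dq': array([-0.00016867, -0.001969  ,  0.00087188,  0.00080014,  0.00058428,
       -0.00038928, -0.0004805 ]), 'joint_efforts': array([-2.25366225e-04, -6.67864251e+01,  9.84799415e-01, -3.14445949e+01,
       -6.05717185e-02,  4.30730078e-02,  2.20879710e-04]), 'position': array([0.21053653, 0.58790227, 0.22592534]), 'ee_rot': array([ 0.26854281,  1.55404036, -0.27111809]), 'force': array([-0.47775974,  1.33015139,  0.192335  ]), 'ft_torque': array([ 0.01298289, -0.00513433, -0.0166165 ]), 'width': 1.0017430870700441}
scene [[0.765, -0.345, 0.545, -0.003], [-0.644, -0.376, 0.666, -0.6], [-0.025, -0.86, -0.51, 0.548], [0.0, 0.0, 0.0, 1.0]] [[391.67511728   0.         324.10720928]
 [  0.         391.67511728 205.3188366 ]
 [  0.           0.           1.        ]] -0.05749847954163101
top [[-0.018, -0.989, 0.147, 0.337], [-1.0, 0.017, -0.007, -0.024], [0.004, -0.147, -0.989, 1.118], [0.0, 0.0, 0.0, 1.0]] [[457.22153463   0.         318.68793203]
 [  0.         457.22153463 200.68362381]
 [  0.           0.           1.        ]] 0.027530599968390253
```

View pics/top0.png

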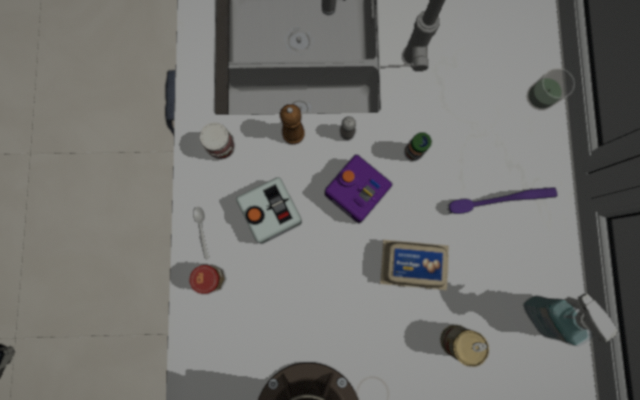

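View pics/scene0.png

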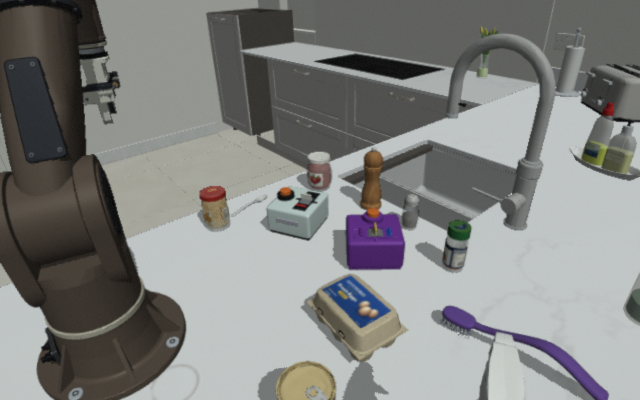

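Candidates: pale timer at top (268,210) / scene (299,212), and the purple decoy at top (358,188) / scene (375,240). I choose the pale one; orange button at top (255,215).

Run:
```python
from h import *
z=np.load("top.npz");im,P=z["im"],z["P"]
hsv=cv2.cvtColor(im,cv2.COLOR_BGR2HSV)
roi=np.zeros(im.shape[:2],bool);roi[165:255,225:312]=1
Z=P[...,2]
top=roi&(Z>.066)&(Z<.09)
m=(roi&(Z>.05)&(Z<.13))
pp=(P[top][:,:2]).astype(np.float32)
r=cv2.minAreaRect(pp*1000);print("rect mm",r, np.median(Z[top]))
o=roi&(hsv[...,0]<15)&(hsv[...,1]>150)&(hsv[...,2]>120)
n,l,s,c=cv2.connectedComponentsWithStats(o.astype(np.uint8))
for i in range(1,n):
    q=P[l==i];print(s[i],c[i],np.median(q,0))
a=cv2.resize(im[170:250,225:315],None,fx=6,fy=6,interpolation=cv2.INTER_CUBIC)
s=cv2.imread("pics/scene0.png")[175:245,255:340]
s=cv2.resize(s,None,fx=6,fy=6,interpolation=cv2.INTER_CUBIC)
s=cv2.resize(s,(250*2,int(70*500/85)))
out=np.zeros((480+0,540+0,3),np.uint8);out[:]=a
cv2.imwrite("pics/crop.png",np.vstack([cv2.resize(a,(400,356)),cv2.resize(s,(400,330))])[:600] if 0 else np.hstack([cv2.resize(a,(400,356)),cv2.resize(s,(400,356))]))
```

```text
rect mm ((476.1350402832031, 85.86927795410156), (120.60394287109375, 115.56411743164062), 25.692598342895508) 0.07664300508132027
[249 210  11  10  83] [253.85542169 214.27710843] [0.46111242 0.11454784 0.09722835]
```

View pics/crop.png

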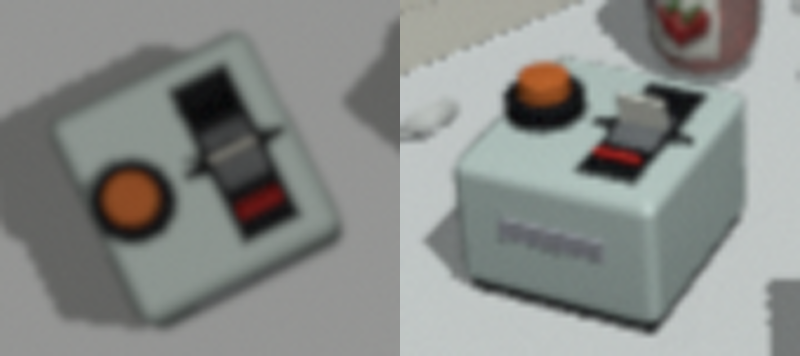

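The close crop shows the pale timer: the white fin is upright at the pointers (left half, about (232,150)), red is next on the -x side at (260,203), and the orange button is at (130,200). So the wheel is at about -3.14 and needs four clicks. The measured block is 120.6 x 115.6 mm with yaw about 25.7°, which matches the description.

```bash
cat >> h.py <<'E'
from scipy.spatial.transform import Rotation as Rn
YAW=np.deg2rad(25.7); CT=np.array([.4761,.0859,0])
ex=np.array([np.cos(YAW),np.sin(YAW),0]);ey=np.array([-ex[1],ex[0],0]);ez=np.array([0,0,1.])
def t2w(x,y,z): return CT+x*ex+y*ey+z*ez
def w2t(p): return np.array([(p-CT)@ex,(p-CT)@ey,p[2]])
def plan(target,sgn=1):
    o=observe();R=Rn.from_rotvec(o["ee_rot"]);p=o["position"]
    zt=sgn*ex;xt=-ez;yt=np.cross(zt,xt)
    Rt=Rn.from_matrix(np.stack([xt,yt,zt],1))
    print("t",o["clock"],"tcp in timer mm",np.round(w2t(p)*1000,1),"F timer",np.round([o["force"]@ex,o["force"]@ey,o["force"][2]],2),"w",round(o["width"],3))
    print("turn tool",np.round((R.inv()*Rt).as_rotvec(),3),"shift tool mm (after turn)",np.round(Rt.inv().apply(target-p)*1000,1),"j",np.round(o["joints"],2))
E
python3 - <<'E'
from h import *
for s in(1,-1): plan(t2w(-.016,-.024,.14),s)
print(Rn.from_rotvec(observe()["ee_rot"]).as_matrix().round(3))
E
```

```text
t 0.1 tcp in timer mm [-21.5 567.6 226. ] F timer [-0.13  1.04  0.54] w 0.999
turn tool [-0.792 -0.     0.001] shift tool mm (after turn) [  86.  -591.6    5.5] j [-1.33  0.44  0.03  1.57 -0.01  1.13 -0.08]
t 0.1 tcp in timer mm [-21.5 567.6 226. ] F timer [-0.13  1.04  0.54] w 0.999
turn tool [2.349e+00 2.000e-03 1.000e-03] shift tool mm (after turn) [ 86.  591.6  -5.5] j [-1.33  0.44  0.03  1.57 -0.01  1.13 -0.08]
[[-0.     0.337  0.941]
 [-0.001  0.941 -0.337]
 [-1.    -0.001  0.   ]]
```

```bash
python3 -m handwheel '[[0,0,0,0,-0.132,0,0],[0,0,0,0,-0.132,0,0],[0,0,0,0,-0.132,0,0],[0,0,0,0,-0.132,0,0],[0,0,0,0,-0.132,0,0],[0,0,0,0,-0.132,0,0],[0,0,-0.045,0,0,0,0],[0,0,-0.045,0,0,0,0],[0,0,-0.045,0,0,0,0],[0,0,-0.045,0,0,0,0]]' 10
python3 -m handwheel '[[0,0,-0.045,0,0,0,0],[0,0,-0.045,0,0,0,0],[0,0,-0.045,0,0,0,0],[0,0,-0.045,0,0,0,0],[0,0,-0.045,0,0,0,0],[0,0,-0.045,0,0,0,0],[0,0,-0.045,0,0,0,0],[0,0,0,0,0,0,0]]'
python3 -c "
from h import *
plan(t2w(-.016,-.024,.14))"
```

```text
clock: 1.1
position: [0.2891, 0.4242, 0.2263]
ee_rot: [-0.352, 1.542, 0.351]
force: [0.9, 0.0, 0.3]
width: 0.172
clock: 1.9
position: [0.4272, 0.1363, 0.2267]
ee_rot: [-0.346, 1.543, 0.343]
force: [-0.1, 0.4, 0.5]
width: 0.007
t 1.9 tcp in timer mm [-22.3  66.6 226.7] F timer [0.03 0.39 0.51] w 0.007
turn tool [-0.009 -0.     0.002] shift tool mm (after turn) [ 86.7 -90.6   6.3] j [-0.51  0.14  0.09  1.99 -0.01  1.01  1.6 ]
```

```bash
python3 -m handwheel '[[0,0.02,-0.045,0,-0.009,0,0],[0,0.02,-0.0455,0.006,0,0,0],[0,0,0,0,0,0,0],[0,0,0,0,0,0,0]]'
python3 - <<'E'
from h import *
plan(t2w(-.016,-.024,.105))
im,d,P,C=grab("wrist");np.savez("wrist",im=im,d=d,P=P,K=C["camera_matrix"],k1=C["k1"],T=C["pose"])
cv2.imwrite("pics/wrist0.png",im)
Z=P[...,2];r=(np.linalg.norm(P[...,:2]-CT[:2],axis=-1)<.09)&(Z>.07)&(Z<.08)&(d>0)
print(cv2.minAreaRect((P[r][:,:2]*1000).astype(np.float32)),r.sum(),np.median(Z[r]))
E
```

```text
clock: 2.3
position: [0.4698, 0.0629, 0.186]
ee_rot: [-0.357, 1.543, 0.357]
force: [-0.2, 0.4, -0.4]
width: 0.007
t 2.3 tcp in timer mm [-15.7 -18.  186. ] F timer [-0.02  0.48 -0.42] w 0.007
turn tool [ 0.006 -0.002 -0.   ] shift tool mm (after turn) [81.  -6.  -0.3] j [-0.37  0.23  0.15  1.99 -0.04  0.92  1.83]
((454.7525634765625, 73.9470443725586), (75.0213394165039, 113.45584106445312), 25.970943450927734) 7151 0.0747738696378088
```

View pics/wrist0.png

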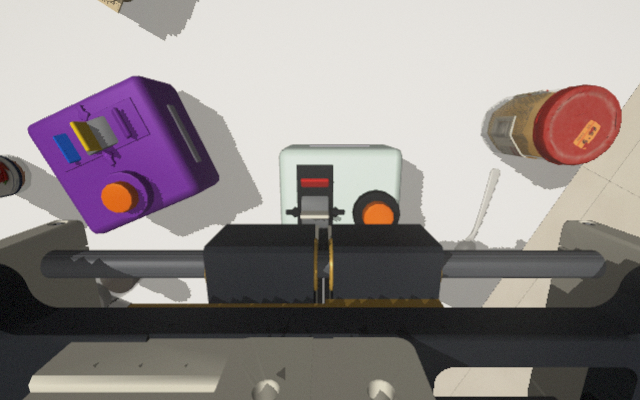

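```bash
python3 - <<'E'
from h import *
for f in("wrist","top"):
    z=np.load(f+".npz");P=z["P"];im=z["im"];Q=(P-CT)@np.stack([ex,ey,ez],1)*1000
    m=(abs(Q[...,0])<22)&(abs(Q[...,1]+24)<20)&(Q[...,2]>86)&(Q[...,2]<105)
    v,u=np.nonzero(m);q=Q[m];print(f,m.sum(),"uv",u.min(),u.max(),v.min(),v.max())
    print(" pct5/50/95",np.percentile(q,[5,50,95],axis=0).round(1).tolist())
    b=(abs(Q[...,0])<40)&(abs(Q[...,1]-33)<25)&(Q[...,2]>88)&(Q[...,2]<110)
    hs=cv2.cvtColor(im,cv2.COLOR_BGR2HSV);b&=(hs[...,1]>150)&(hs[...,0]<20)
    print(" button",b.sum(),np.median(Q[b],0).round(1),Q[b].min(0).round(1),Q[b].max(0).round(1))
E
python3 -m handwheel '[[0,0.04,-0.006,0.0,0.006,0,0],[0,0.025,0,0,0,0,0],[0,0,0,0,0,0,0]]'
python3 - <<'E'
from h import *
plan(t2w(-.016,-.024,.087))
im,d=get_image("scene");cv2.imwrite("pics/s1.png",cv2.resize(im[130:250,230:390],None,fx=4,fy=4,interpolation=cv2.INTER_CUBIC))
E
```

```text
wrist 196 uv 300 328 212 218
 pct5/50/95 [[-5.6, -36.6, 86.9], [-4.7, -25.1, 93.9], [-1.9, -13.6, 95.3]]
 button 585 [-6.5 30.7 95.4] [-16.6  17.7  88.2] [ 2.6 44.6 97.7]
top 27 uv 272 282 200 206
 pct5/50/95 [[-2.8, -36.1, 89.4], [-1.4, -25.0, 94.6], [0.7, -13.3, 98.8]]
 button 133 [-1.7 32.8 96.8] [-13.9  19.1  88. ] [ 14.6  47.4 102.6]
clock: 2.65
position: [0.4703, 0.0594, 0.1197]
ee_rot: [-0.355, 1.546, 0.356]
force: [-1.3, -0.8, 0.4]
width: 0.005
t 2.65 tcp in timer mm [-16.7 -21.4 119.7] F timer [-1.54 -0.17  0.39] w 0.005
turn tool [ 0.005 -0.005 -0.002] shift tool mm (after turn) [32.7 -2.6  0.7] j [-0.35  0.32  0.14  2.07 -0.06  0.76  1.85]
```

View pics/s1.png

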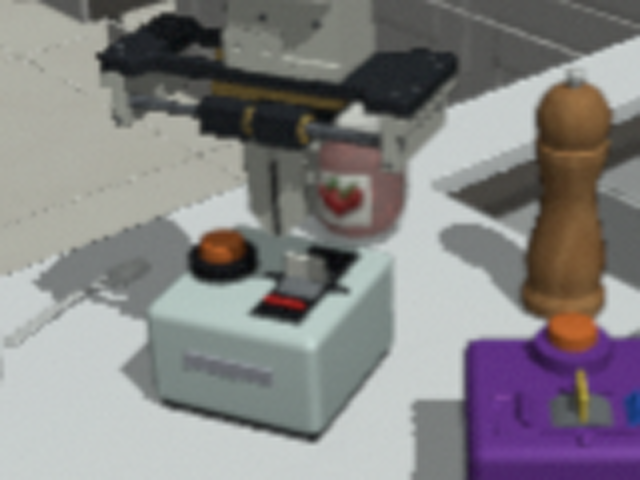

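The view shows the closed fingers at (280,195), just above and on the -x side of the white fin at (305,265), clear of everything. The fin measures about 2 mm to -x of the first estimate, so I shift the frame by that.

```bash
sed -i 's/^ex=np.*/&\nCT=CT-.002*ex-.001*ey/' h.py
python3 -m handwheel '[[0,0.012,-0.003,0,0.005,-0.004,0],[0,0.012,0,0,0,0,0],[0,0.0085,0,0,0,0,0],[0,0,0,0,0,0,0]]'
python3 - <<'E'
from h import *
plan(t2w(.013,-.024,.087))
im,d,P,C=grab("wrist")
Q=(P-CT)@np.stack([ex,ey,ez],1)*1000
cv2.imwrite("pics/w2.png",np.vstack([cv2.resize(im[100:300,220:430],None,fx=2.7,fy=2.7)]))
E
```

```text
clock: 3.1
position: [0.4746, 0.0565, 0.0901]
ee_rot: [-0.349, 1.537, 0.352]
force: [0.4, -0.2, -0.5]
width: 0.007
t 3.1 tcp in timer mm [-12.1 -24.8  90.1] F timer [ 0.24 -0.38 -0.49] w 0.007
turn tool [-0.001  0.005 -0.   ] shift tool mm (after turn) [ 3.1  0.8 25.1] j [-0.33  0.37  0.13  2.09 -0.08  0.68  1.87]
```

View pics/w2.png

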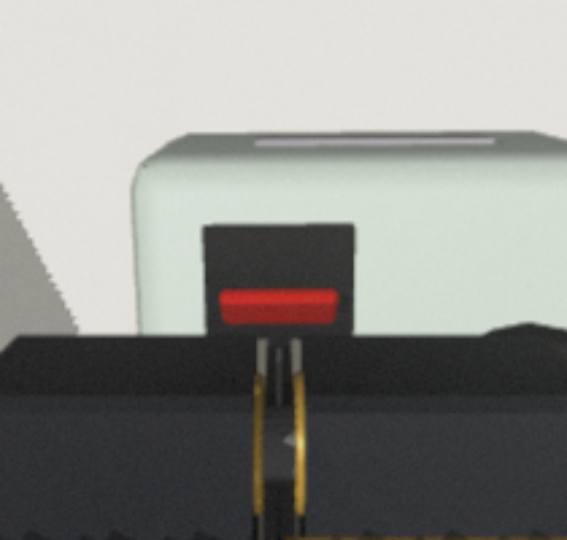

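Centred across the wheel: the red fin at (278,306) lines up with the fingers at (278,370). I back off a little, go 3 mm lower and check it settles.

```bash
python3 -m handwheel '[[0,0.0,0,-0.003,0,0,0],[0,0.003,0,0,0,0,0],[0,0,0,0,0,0,0]]'
python3 -c "
from h import *
plan(t2w(.013,-.024,.087))"
```

```text
clock: 3.45
position: [0.4713, 0.0543, 0.0863]
ee_rot: [-0.349, 1.538, 0.351]
force: [-0.0, -0.5, 0.8]
width: 0.004
t 3.45 tcp in timer mm [-16.  -25.3  86.3] F timer [-0.23 -0.42  0.76] w 0.004
turn tool [-0.002  0.004 -0.   ] shift tool mm (after turn) [-0.7  1.3 29. ] j [-0.33  0.37  0.13  2.1  -0.08  0.67  1.87]
```

```bash
python3 -m handwheel '[[0,0,0,0.004,0,0,0],[0,0,0,0.004,0,0,0],[0,0,0,0.004,0,0,0],[0,0,0,0.004,0,0,0],[0,0,0,0,0,0,0]]'
python3 -c "
from h import *
plan(t2w(.013,-.024,.087))"
python3 -m handwheel '[[0,0,0,0.004,0,0,0],[0,0,0,0.004,0,0,0],[0,0,0,0.004,0,0,0],[0,0,0,0.001,0,0,0],[0,0,0,0,0,0,0]]'
python3 - <<'E'
from h import *
plan(t2w(.013,-.024,.087))
im,d=get_image("wrist");cv2.imwrite("pics/w3.png",cv2.resize(im[100:250,220:430],None,fx=2,fy=2))
E
```

```text
clock: 3.95
position: [0.4867, 0.0616, 0.0863]
ee_rot: [-0.349, 1.538, 0.351]
force: [0.3, -1.0, 0.7]
width: 0.003
t 3.95 tcp in timer mm [  1.1 -25.5  86.3] F timer [-0.2  -1.05  0.71] w 0.003
turn tool [-0.002  0.005  0.   ] shift tool mm (after turn) [-0.7  1.5 11.9] j [-0.34  0.39  0.13  2.07 -0.08  0.68  1.87]
clock: 4.45
position: [0.4978, 0.0669, 0.0864]
ee_rot: [-0.349, 1.538, 0.351]
force: [0.6, -0.2, 0.6]
width: 0.004
t 4.45 tcp in timer mm [ 13.4 -25.5  86.4] F timer [ 0.44 -0.39  0.62] w 0.004
turn tool [-0.002  0.004 -0.   ] shift tool mm (after turn) [-0.6  1.5 -0.4] j [-0.34  0.41  0.13  2.04 -0.08  0.69  1.86]
```

View pics/w3.png

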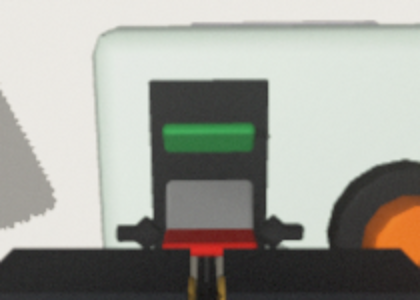

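The red fin is coming up at (208,238) behind the finger and green is behind it at (208,137), so one click works. I lift, return and check the fins by hue.

```bash
cat >> h.py <<'E'
def fins():
    im,d,P,C=grab("wrist");Q=(P-CT)@np.stack([ex,ey,ez],1)*1000
    hs=cv2.cvtColor(im,cv2.COLOR_BGR2HSV)
    reg=(abs(Q[...,0])<45)&(abs(Q[...,1]+24)<13)&(Q[...,2]>76)&(Q[...,2]<100)&(d>0)
    for n,a,b in(("red",0,8),("yellow",18,35),("green",45,85),("blue",95,130)):
        m=reg&(hs[...,1]>110)&(hs[...,0]>=a)&(hs[...,0]<=b)
        if m.sum()>15: print(n,m.sum(),"x 5/50/95",np.percentile(Q[m][:,0],[5,50,95]).round(1),"z",np.percentile(Q[m][:,2],[50,95]).round(1))
    e=(abs(Q[...,1])<40)&(Q[...,2]>60)&(Q[...,2]<78)&(Q[...,0]<-45)&(Q[...,0]>-80)
    print("timer -x edge",np.percentile(Q[e][:,0],2).round(1))
    return im
E
python3 -m handwheel '[[0,-0.012,0,0,0,0,0],[0,-0.014,0,0,0,0,0],[0,0,0,-0.015,0,0,0],[0,0,0,-0.014,0,0,0],[0,0,0.001,0,0,0,0],[0,0,0,0,0,0,0]]'
python3 -c "
from h import *
plan(t2w(-.016,-.024,.087)); fins()"
```

```text
clock: 5.1
position: [0.4714, 0.0554, 0.1129]
ee_rot: [-0.349, 1.537, 0.35]
force: [1.0, -0.1, 0.5]
width: 0.006
t 5.1 tcp in timer mm [-15.5 -24.4 112.9] F timer [ 0.81 -0.55  0.45] w 0.006
turn tool [-0.003  0.005  0.   ] shift tool mm (after turn) [25.9  0.4 -0.5] j [-0.34  0.33  0.14  2.08 -0.07  0.73  1.86]
green 380 x 5/50/95 [-33.3 -30.4 -25.8] z [80.3 82. ]
timer -x edge -60.6
```

Green sits at x=-30, z=82, so red is home and the timer has not moved (edge at -60.6). Second click next.

```bash
python3 -m handwheel '[[0,0.013,0,-0.001,0,0,0],[0,0.013,0,0,0,0,0],[0,0,0,0,0,0,0],[0,0,0,0.005,0,0,0],[0,0,0,0.005,0,0,0],[0,0,0,0.005,0,0,0],[0,0,0,0.005,0,0,0],[0,0,0,0.005,0,0,0],[0,0,0,0.005,0,0,0],[0,0,0,0,0,0,0]]'
python3 -m handwheel '[[0,-0.012,0,0,0,0,0],[0,-0.014,0,0,0,0,0],[0,0,0,-0.015,0,0,0],[0,0,0,-0.014,0,0,0],[0,0,0,0,0,0,0],[0,0,0,0,0,0,0]]'
python3 -c "
from h import *
plan(t2w(-.016,-.024,.087)); fins()"
```

```text
clock: 6.15
position: [0.4982, 0.0682, 0.0865]
ee_rot: [-0.349, 1.537, 0.351]
force: [-0.6, 0.4, 0.6]
width: 0.005
clock: 6.75
position: [0.4714, 0.0553, 0.113]
ee_rot: [-0.349, 1.537, 0.35]
force: [-0.3, 0.7, -0.0]
width: 0.004
t 6.75 tcp in timer mm [-15.5 -24.5 113. ] F timer [ 0.05  0.76 -0.03] w 0.004
turn tool [-0.003  0.005  0.   ] shift tool mm (after turn) [26.   0.5 -0.5] j [-0.34  0.33  0.14  2.08 -0.07  0.73  1.86]
blue 404 x 5/50/95 [-33.4 -30.5 -25.8] z [80.2 82. ]
timer -x edge -60.5
```

Blue is behind, so green is home. Third click.

```bash
python3 -m handwheel '[[0,0.013,0,-0.001,0,0,0],[0,0.013,0,0,0,0,0],[0,0,0,0,0,0,0],[0,0,0,0.005,0,0,0],[0,0,0,0.005,0,0,0],[0,0,0,0.005,0,0,0],[0,0,0,0.005,0,0,0],[0,0,0,0.005,0,0,0],[0,0,0,0.005,0,0,0],[0,0,0,0,0,0,0]]'
python3 -m handwheel '[[0,-0.012,0,0,0,0,0],[0,-0.014,0,0,0,0,0],[0,0,0,-0.015,0,0,0],[0,0,0,-0.014,0,0,0],[0,0,0,0,0,0,0],[0,0,0,0,0,0,0]]'
python3 -c "
from h import *
plan(t2w(-.016,-.024,.087)); fins()"
```

```text
clock: 7.8
position: [0.4982, 0.0682, 0.0865]
ee_rot: [-0.349, 1.537, 0.351]
force: [0.3, -0.9, 0.0]
width: 0.006
clock: 8.4
position: [0.4714, 0.0553, 0.113]
ee_rot: [-0.349, 1.537, 0.35]
force: [0.1, -0.1, 0.1]
width: 0.003
t 8.4 tcp in timer mm [-15.5 -24.6 113. ] F timer [ 0.   -0.15  0.12] w 0.003
turn tool [-0.003  0.005  0.   ] shift tool mm (after turn) [26.   0.6 -0.5] j [-0.34  0.33  0.14  2.08 -0.07  0.73  1.86]
yellow 412 x 5/50/95 [-33.6 -30.7 -25.8] z [80.2 82. ]
timer -x edge -60.5
```

Yellow is next, so blue is home. This is the last click. I then back off toward -x and +z to look.

```bash
python3 -m handwheel '[[0,0.013,0,-0.001,0,0,0],[0,0.013,0,0,0,0,0],[0,0,0,0,0,0,0],[0,0,0,0.005,0,0,0],[0,0,0,0.005,0,0,0],[0,0,0,0.005,0,0,0],[0,0,0,0.005,0,0,0],[0,0,0,0.005,0,0,0],[0,0,0,0.005,0,0,0],[0,0,0,0,0,0,0]]'
python3 -m handwheel '[[0,-0.012,0,0,0,0,0],[0,-0.02,0,0,0,0,0],[0,-0.03,0,0,0,0,0],[0,0,0.02,0,0,0,0],[0,0,0.037,0,0,0,0],[0,0,0,-0.012,0,0,0],[0,0,0,0,0,0,0],[0,0,0,0,0,0,0]]'
python3 - <<'E'
from h import *
plan(t2w(0,.033,.11)); im=fins()
s,_=get_image("scene");
cv2.imwrite("pics/f.png",np.hstack([cv2.resize(im[100:260,220:430],(420,320)),cv2.resize(s[165:245,255:345],(360,320),interpolation=cv2.INTER_CUBIC)]))
E
```

```text
clock: 9.45
position: [0.4982, 0.0682, 0.0865]
ee_rot: [-0.349, 1.537, 0.351]
force: [1.3, -0.2, 0.5]
width: 0.008
clock: 10.25
position: [0.4618, 0.113, 0.1489]
ee_rot: [-0.348, 1.538, 0.349]
force: [-0.3, 0.8, -0.4]
width: 0.003
t 10.25 tcp in timer mm [  0.9  31.6 148.9] F timer [ 0.11  0.89 -0.36] w 0.003
turn tool [-0.003  0.005  0.   ] shift tool mm (after turn) [38.9  1.4 -0.9] j [-0.46  0.28  0.13  2.04 -0.05  0.82  1.72]
yellow 314 x 5/50/95 [-3.6 -2.8  4.8] z [93.2 95.4]
timer -x edge -60.6
```

View pics/f.png

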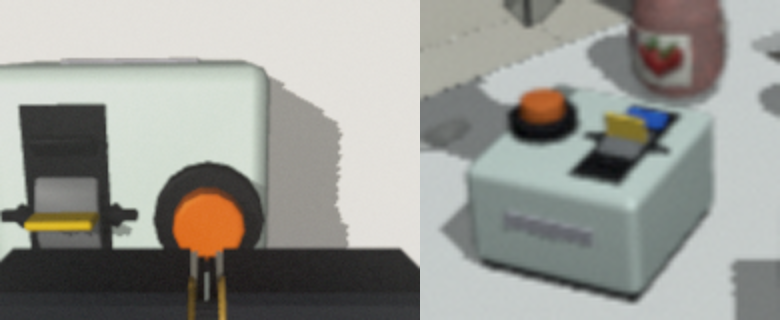

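Yellow stands upright at the pointers ((60,222) left, (627,127) right), blue is past it, and the timer is in place. The fingers are over the button, so I press it with a force check.

```bash
python3 -m handwheel '[[0,0.025,-0.001,-0.001,0,0,0],[0,0.020,0,0,0,0,0],[0,0.006,0,0,0,0,0],[0,0.003,0,0,0,0,0],[0,0.002,0,0,0,0,0],[0,0.001,0,0,0,0,0],[0,0,0,0,0,0,0]]'
python3 -c "
from h import *
plan(t2w(0,.033,.09))"
```

```text
clock: 11.05
position: [0.4616, 0.1124, 0.0918]
ee_rot: [-0.349, 1.538, 0.35]
force: [-0.9, -3.0, 4.2]
width: 0.007
t 11.05 tcp in timer mm [ 0.4 31.1 91.8] F timer [-2.11 -2.35  4.18] w 0.007
turn tool [-0.003  0.005  0.   ] shift tool mm (after turn) [ 1.8  1.9 -0.4] j [-0.45  0.36  0.12  2.1  -0.07  0.68  1.74]
```

```bash
for i in 1 2; do python3 -m handwheel '[[0,0.0012,0,0,0,0,0],[0,0,0,0,0,0,0],[0,0,0,0,0,0,0]]'; done
```

```text
clock: 11.35
position: [0.4617, 0.1125, 0.0904]
ee_rot: [-0.349, 1.538, 0.35]
force: [-0.0, -3.3, 4.9]
width: 0.007
clock: 11.65
position: [0.4618, 0.1125, 0.09]
ee_rot: [-0.349, 1.537, 0.35]
force: [-5.0, -4.7, 19.2]
width: 0.008
```

The force rose along the spring to 4.9 N at 90.4 mm and then jumped to 19 N, so the button hit its stop. I release it and retreat.

```bash
python3 -m handwheel '[[0,-0.005,0,0,0,0,0],[0,-0.01,0,0,0,0,0],[0,-0.03,0,0,0,0,0],[0,-0.04,0,0,0,0,0],[0,-0.04,0,0,0,0,0],[0,0,0,0.05,0,0,0],[0,0,0,0.05,0,0,0],[0,0,0,0,0,0,0],[0,0,0,0,0,0,0]]'
python3 - <<'E'
from h import *
plan(t2w(0,.033,.09)); im=fins()
s,_,P,_=grab("scene");Q=(P-CT)@np.stack([ex,ey,ez],1)*1000
hs=cv2.cvtColor(s,cv2.COLOR_BGR2HSV)
b=(abs(Q[...,0])<30)&(abs(Q[...,1]-33)<25)&(Q[...,2]>80)&(Q[...,2]<110)&(hs[...,1]>150)&(hs[...,0]<20)
print("button z",np.percentile(Q[b][:,2],[50,90]).round(1),b.sum())
y=(abs(Q[...,0])<20)&(abs(Q[...,1]+24)<20)&(Q[...,2]>80)&(hs[...,1]>110)&(hs[...,0]>15)&(hs[...,0]<40)
print("yellow",np.percentile(Q[y],[50,95],axis=0).round(1).tolist())
cv2.imwrite("pics/end.png",s)
E
```

```text
clock: 12.55
position: [0.5512, 0.1564, 0.2138]
ee_rot: [-0.35, 1.539, 0.351]
force: [-0.7, -0.6, -0.2]
width: 0.002
t 12.55 tcp in timer mm [100.3  32.  213.8] F timer [-0.88 -0.21 -0.22] w 0.002
turn tool [-0.001  0.003 -0.   ] shift tool mm (after turn) [ 123.8    1.  -100.3] j [-0.48  0.36  0.15  1.73 -0.06  1.05  1.71]
yellow 196 x 5/50/95 [-2.7 -0.3  0.8] z [93.8 95.4]
blue 285 x 5/50/95 [22.  26.7 31.3] z [80.8 83.5]
timer -x edge -58.7
button z [94.9 97.3] 76
yellow [[-2.6, -24.0, 88.8], [-0.4, -13.6, 94.8]]
```

View pics/end.png

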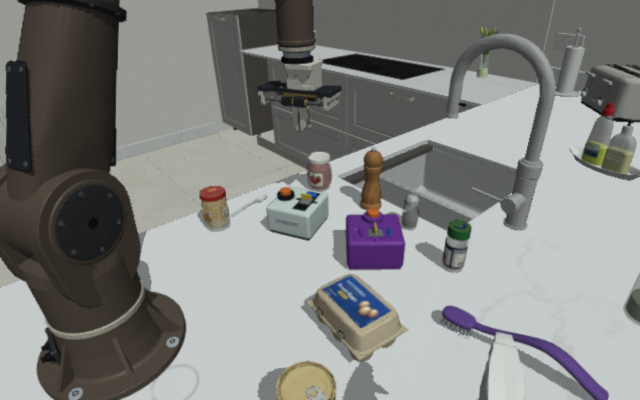

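The pale timer is still at (299,212) with yellow up and the button up (top about 97 mm). All bystanders are where they were, and the gripper is clear at (300,95).

```bash
python3 -c "
from cell import *
print(sign_off())"
```

```text
the job is handed in; nothing more can be done
None
```

The job is handed in: the yellow fin stands at the pointer, and the start button was pressed after that and came back up.

- **Wheel:** It started with the white fin upright. Four light flicks with the closed fingertips took it through red, green and blue to yellow, and I checked each click in the wrist camera.
- **Button:** The force reached 4.9 N at about 6 mm down, then jumped to 19 N as the button hit its stop. I released it straight away.
- **Last checks:** The yellow fin tip was at 95 mm over the pointer and the button top was back at about 97 mm. In the final picture the bystanders stood where they had been, judged by eye. The gripper was clear, and the clock read about 12.6 s of the 45 s allowed.
- **Disagreements:** The top and wrist cameras differed by about 2 mm on the timer's x position, and I shifted my frame by 2 mm to suit. The timer's edge read 2 mm different in the last wrist picture than before the press. That is within calibration error, so the timer moved 2 mm at most.

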